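# Pin the hinge depth jig, zero it, back it off two turns and hold

## Task

First lock the hinge depth jig with its loose pin: lift the brass-headed pin out of the wooden block and put it fully home, down through the hole in the jig's arm and the hole in the lug beneath, and let go of it. Then take the black knob of the jig's handwheel, wind the wheel clockwise (seen from above) until it meets its stop, and back it off exactly two turns from there. Finish while still holding the knob, gripped between the fingers and at rest, so that it cannot creep; leave the mallet, marking gauge, ball catch and loose hinge where they lie.

Things in the scene. Friction and masses are not known exactly. Their poses are not given: they have to be found in the camera images.
- pin: Loose 60 g pin, upright in the wooden block at the start, flange resting on it. Steel shank 10 mm in diameter, 45 mm long, tapered tip; brass flange 24 mm wide, 3 mm thick; round brass head 18 mm in diameter, 33 mm tall, to grip. Origin at the lower tip, z towards the head: flange underside at z = 45 mm, head from 48 to 81 mm. Home, the flange rests on the jig's arm.
- block: Fixed dark walnut block, 60 x 60 x 55 mm tall, with one upright blind hole (12 mm, 50 mm deep) in the middle of its top that holds the pin at the start. Origin at the centre of its underside.
- jig: Depth jig screwed to the bench: dark steel base 90 x 270 x 10 mm, aluminium arm 44 mm wide along its y axis, top 60 mm above the bench. Origin at the underside's centre, z up. Pin holes at y = +80 mm, handwheel axis at y = -80 mm. A brass strip on the base runs from the wheel's column to the jig's -x side: with the wheel at its stop, the knob stands on that side, over the strip.
- upper_hole (a point): Centre of the mouth of the 12 mm through hole in the jig's arm (arm 12 mm thick, this point 60 mm above the bench). z points up out of the hole. Right under it, after a 14 mm gap, is the lower hole.
- lower_hole (a point): Centre of the mouth of the 12 mm hole in the grey lug under the arm, on the same upright axis (this point 34 mm above the bench, hole 24 mm deep). With the pin home its tip is 19 mm below this point.
- wheel_axis (a point): Fixed point on the upright axis of the handwheel, 94 mm above the bench and 6 mm below the height of the knob's middle. The wheel is a three-spoked steel ring, 122 mm outside diameter, its rim's top 76 mm above the bench. The knob circles this axis at radius 55 mm.
- wheel (a joint): Handwheel angle, rad: 0 at its stop (fully clockwise seen from above), growing anticlockwise as it is backed off; two turns back is 12.57, and it runs on to 20. Starts less than one turn from the stop. Stays where it is left; turning takes about 2 N at the knob; the stop is rigid.
- knob: Black round upright handle on the wheel's rim, 22 mm in diameter, 44 mm tall (78 to 122 mm above the bench). It spins freely on its own upright spindle, so it can be gripped from above and carried round without turning the gripper. Origin at its middle, 55 mm from the wheel's axis.
- mallet: Bystander: turned hardwood mallet standing on its worn round head, 92 mm wide, 237 mm tall. Origin at the centre of its underside.
- gauge: Bystander: beech marking gauge, fence 62 mm high, stem 200 mm long along its x axis, brass thumbscrew on top. Origin under the fence.
- catch: Bystander: brass ball catch, 56 x 18 x 17 mm. Origin at the centre of its underside.
- hinge: Bystander: chrome lift-off hinge lying flat, 70 x 63 x 10 mm. Origin at the centre of its underside.

How it is judged:
On the way, in this order (a step that is already met when the one before it is completed fails the run):
1. the pin is fully home through both holes and let go (horizontal distance between pin and lower_hole below 0.004 m and z of pin in the frame of lower_hole below -0.0155 m and angle between pin's own z axis and vertical below 0.12 rad and contact force between the fingers and pin below 0.1 N), for 0.2 s.
2. the wheel has been wound clockwise to its stop (value of joint wheel below 0.12 rad), for 0.1 s.
At the end, for the whole second after the job is handed in: The pin is still home through both holes (within 3.5 mm of its full depth, upright); the wheel stands two turns (within 15 degrees) back from its stop and at rest; the fingers still grip the knob, one either side, with more than 2 N (horizontal distance between pin and lower_hole below 0.004 m and z of pin in the frame of lower_hole below -0.0155 m and angle between pin's own z axis and vertical below 0.12 rad and value of joint wheel between 12.306 and 12.826 rad and velocity of joint wheel between -0.05 and 0.05 rad/s and contact force between the fingers and knob above 2 N and horizontal distance between the grasp point and knob below 0.014 m and distance between the grasp point and knob below 0.035 m); the arm keeps its last pose, push and grip.
It fails at once if the mallet is disturbed (moved more than 30 mm) (distance of mallet from where it was at the start of the episode above 0.03 m).
It fails at once if the gauge is disturbed (moved more than 30 mm) (distance of gauge from where it was at the start of the episode above 0.03 m).
It fails at once if the catch is disturbed (moved more than 30 mm) (distance of catch from where it was at the start of the episode above 0.03 m).
It fails at once if the hinge is disturbed (moved more than 30 mm) (distance of hinge from where it was at the start of the episode above 0.03 m).
It also fails if it takes over 72 s, if anything falls off the work surface, if the arm or the gripper's body presses on something with over 40 N, if the wrist force passes 120 N, or if a joint passes its speed limit or range.

## Robot

A 7-joint arm with a two-finger parallel gripper is mounted at the origin on the work surface. World frame = base frame: x ahead of the robot, y to its left, z up, the work surface at z = 0. Lengths are in m, angles in rad, forces in N, time in s.
With the tool pointing down it reaches from about 0.35 to 0.9 m from the base axis. Payload 8.1 kg.
Tool frame: the origin (TCP) lies on the centre line of the jaws, within the pads' length; the fingertips stand 17 mm ahead of it and the grasp point (between the pads) lies 2 mm behind it; z points along the fingers, y is the direction in which the jaws open and shut (so a half turn about z gives the same grasp; the last joint's range is limited). The gripper opens to 92 mm and grips with 3 to 60 N. Pads are 19 mm wide; open, the fingers measure 130 mm over their backs; the gripper's body (75 mm by 190 mm) begins 47 mm behind the grasp point.
Start: joints at [-1.239, 0.434, 0.025, 1.573, -0.012, 1.134, -0.075], TCP at [0.263, 0.567, 0.244] pointing down, gripper open.
Joint ranges: [-2.62, 2.62], [-0.44, 2.09], [-1.27, 1.32], [0.08, 2.57], [-1.32, 4.46], [0.12, 2], [-2.74, 2.74]. Speed limits (rad/s): [2.22, 2.22, 3.01, 3.01, 3.14, 3.14, 3.14].

## Interface

Orientations are given as a rotation vector (axis times angle).
In Python, from cell import arm gives the robot as it stands.
- The arm moves only by the shell command python3 -m creep 'ROWS' [FORCE]. ROWS is JSON, a list that holds one entry, the list of rows, each a list of 7 numbers: the shift along the world's x, y, z in cm, then the turn, a rotation vector about the world's x, y, z in degrees, then the opening, from -1 (shut) to 1 (fully open), so that 0 is half open. In form: [[[tx, ty, tz, ax, ay, az, jaw], ...]]. A call has 1 to 5 rows; each row is the pose to reach, as a shift and turn from the pose commanded when the call began; what a row does not reach only later rows make up. A row lasts 1/10 s, in which the tool goes at most 50 mm and 8.59 degrees, less where a joint would pass 70% of its speed; a pose out of reach is approached as far as the arm can. A call with a gripper value outside its range is refused whole. The fingers move at their own pace and stop on an object; FORCE is the grip in N (left out, the last holds). Time passes only in rows, so rows that repeat a pose let the fingers close. It gives the time, the measured TCP pose, the force and the opening at its end, in the units of the state.
- arm.observe(): the state, without advancing time (a new reading comes with each control period).
- arm.get_image(name): name is "scene" or "side" or "wrist"; returns the picture (400x640x3 uint8, red, green, blue); there is no depth.
- arm.camera_model(name): a dict with "vfov" (degrees; the focal length in pixels is half the picture's height over the tangent of half this angle, whatever the lens; pixels are square), "cx", "cy" (the principal point, pixels), "cam_to_world" (4x4, takes a point from camera to world coordinates); the wrist camera has in their place "T_tool_cam" (4x4, takes a point from camera to tool coordinates, whose origin is the TCP and whose axes are the flange's). Camera axes: x right, y down, z forward; pixel columns grow to the right and rows downward; lengths in m; the calibration is good to about 2 mm. A picture is of the moment at which its call begins: read the wrist's pose just before it. camera_model takes no time and is no camera call.
- arm.sign_off(): hands the job in, once; it reports no verdict.
The state is a dict: "clock": time; "joints": joint angles; "dq": joint speeds; "joint_efforts": joint torques, N m; "position": TCP position; "ee_rot": TCP orientation; "force": force on the tool from outside, world axes, zero at the start; "ft_torque": the same for the moment, N m; "width": opening from 0.0 (shut) to 1.0 (fully open).
Only numpy, scipy, OpenCV 4.12 (cv2) and the standard library are available. Lean on these libraries where they do the work, as an engineer would, in place of code of your own. Each camera call takes 0.05 s, during which the arm holds its last target.

## Working session

There is one attempt and no reset: what is moved stays moved. The work goes in short steps, Python scripts to look and compute and a shell command to move; the robot and the scene stay as the last step left them, time stands still between calls to the robot, and variables do not carry over. Pictures are saved under pics/ and viewed, and the job is handed in when it is done.

```bash
ls; mkdir -p pics; python3 - <<'E'
from cell import arm
import cv2,numpy as np
print(arm.observe())
for n in("scene","side","wrist"):
    m=arm.camera_model(n);print(n,m)
    cv2.imwrite(f"pics/{n}0.png",arm.get_image(n)[:,:,::-1])
E
```

```text
pics
{'clock': 0.0, 'joints': array([-1.23860661,  0.43518571,  0.02499965,  1.57405319, -0.01157893,
        1.13399855, -0.07512145]), 'dq': array([-8.97113069e-04, -4.26710515e-05,  3.22621909e-06, -2.45430182e-04,
        6.30485241e-04, -9.14469710e-04, -8.35794551e-04]), 'joint_efforts': array([ 3.01713726e-05, -6.67847013e+01,  9.84614566e-01, -3.14449596e+01,
       -6.06654561e-02,  4.26384062e-02,  1.62957213e-04]), 'position': array([0.2631364, 0.5664   , 0.2429854]), 'ee_rot': array([-6.77727370e-01, -3.06745567e+00,  2.34321052e-03]), 'force': array([-0.07455685,  0.12416918, -0.51619514]), 'ft_torque': array([ 0.02709538, -0.00922747, -0.01162838]), 'width': 0.9968522861330725}
scene {'vfov': 45.79342085550259, 'cx': 318.7986067030262, 'cy': 194.9756935329262, 'cam_to_world': array([[-0.06484893,  0.79349828, -0.60510751,  1.56580025],
       [ 0.9978804 ,  0.04827439, -0.04363825,  0.09037778],
       [-0.00541568, -0.60665481, -0.79494692,  1.35596783],
       [ 0.        ,  0.        ,  0.        ,  1.        ]])}
side {'vfov': 51.51196499345956, 'cx': 312.06043495564967, 'cy': 205.040731756735, 'cam_to_world': array([[-0.99135115, -0.08879522,  0.09663491,  0.51065906],
       [-0.13086683,  0.61367408, -0.77863855,  0.95316031],
       [ 0.00983704, -0.78455053, -0.61998686,  0.83515882],
       [ 0.        ,  0.        ,  0.        ,  1.        ]])}
wrist {'vfov': 58.8011317993356, 'cx': 317.4388533871603, 'cy': 205.7838565583514, 'T_tool_cam': array([[-1.17364805e-03, -9.51273096e-01, -3.08347400e-01,
         8.34434079e-02],
       [ 9.99999309e-01, -1.13691778e-03, -2.98779701e-04,
        -1.34647991e-05],
       [-6.63445508e-05, -3.08347538e-01,  9.51273773e-01,
        -1.40522135e-01],
       [ 0.00000000e+00,  0.00000000e+00,  0.00000000e+00,
         1.00000000e+00]])}
```

View pics/scene0.png

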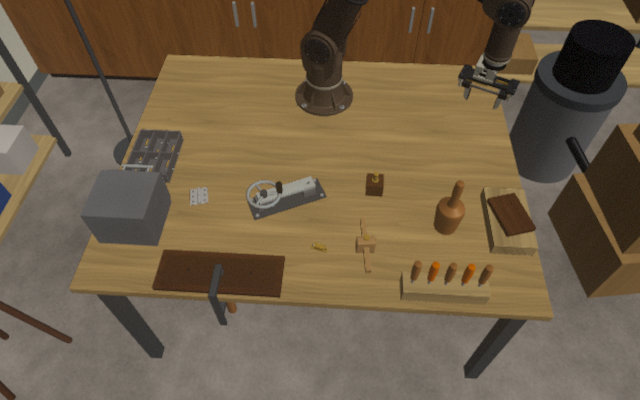

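View pics/side0.png

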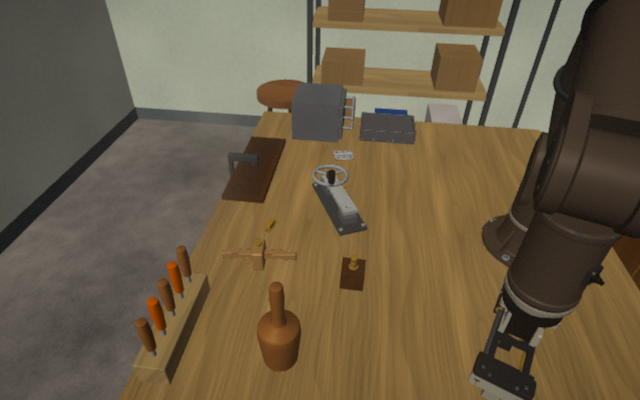

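View pics/wrist0.png

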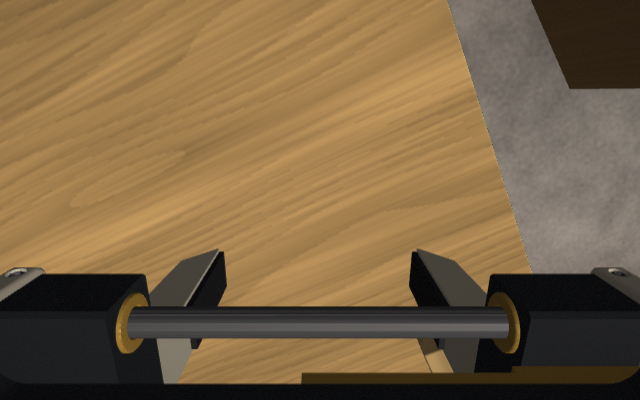

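The scene view shows the walnut block and pin near (375,183), the jig's wheel near (263,194), its knob near (279,187) and its pin-hole end near (310,184). The mallet is at (450,215). I'll zoom in to read exact pixels.

```bash
cat > h.py <<'E'
import numpy as np,cv2
from cell import arm
from scipy.spatial.transform import Rotation as R
def cam(n,s=None):
    m=arm.camera_model(n)
    f=200/np.tan(np.radians(m["vfov"]/2))
    if n=="wrist":
        T=np.eye(4);T[:3,:3]=R.from_rotvec(s["ee_rot"]).as_matrix();T[:3,3]=s["position"]
        C=T@m["T_tool_cam"]
    else: C=m["cam_to_world"]
    return f,m["cx"],m["cy"],C
def ray(c,u,v):
    f,cx,cy,C=c
    d=C[:3,:3]@np.array([(u-cx)/f,(v-cy)/f,1]);return C[:3,3],d
def onz(c,u,v,z):
    o,d=ray(c,u,v);return o+d*(z-o[2])/d[2]
def proj(c,p):
    f,cx,cy,C=c
    q=C[:3,:3].T@(np.array(p)-C[:3,3]);return q[0]/q[2]*f+cx,q[1]/q[2]*f+cy
def tri(r1,r2):
    A=[];b=[]
    M=np.zeros((3,3));B=np.zeros(3)
    for o,d in(r1,r2):
        d=d/np.linalg.norm(d);P=np.eye(3)-np.outer(d,d);M+=P;B+=P@o
    p=np.linalg.solve(M,B)
    return p,[np.linalg.norm((np.eye(3)-np.outer(d,d)/(d@d))@(p-o)) for o,d in(r1,r2)]
E
python3 - <<'E'
import cv2
a=cv2.imread("pics/scene0.png")[160:220,235:395];cv2.imwrite("pics/s1.png",cv2.resize(a,None,fx=5,fy=5,interpolation=2))
a=cv2.imread("pics/side0.png")[155:295,290:390];cv2.imwrite("pics/d1.png",cv2.resize(a,None,fx=4.2,fy=4.2,interpolation=2))
E
```

```text
(no output)
```

View pics/s1.png

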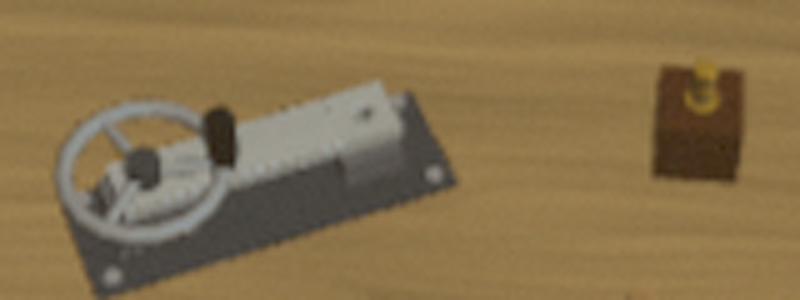

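View pics/d1.png

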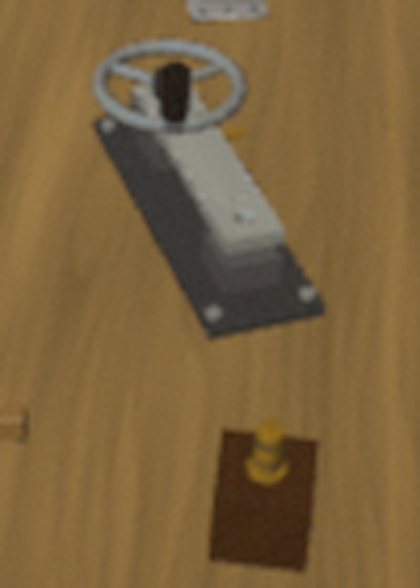

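```bash
python3 - <<'E'
from h import *
a=cam("scene");b=cam("side")
P=lambda *x:print(np.round(x,4))
for nm,z,s,d in [("pinflange",.056,(375.6,179.6),(353.6,266.9)),("hole",.060,(308,182.8),(348.1,206.2)),("wheel",.073,(264.4,194.2),(330.2,175.5))]:
    print(nm);P(onz(a,*s,z));P(onz(b,*d,z));p,r=tri(ray(a,*s),ray(b,*d));P(*p,*r)
for s in [(321.6,194.8),(257.4,215)]:P(onz(a,*s,.012))
for d in [(213,313),(307,293),(108,125)]:P(onz(b,290+d[0]/4.2,155+d[1]/4.2,.012))
print("knob",onz(a,235+220/5,160+110/5,.122),onz(b,290+174/4.2,155+67/4.2,.122))
for n,s,d in [("mallet",(450,228),(279,355)),("gauge",(366,250),(259,265))]: print(n,onz(a,*s,.0),onz(b,*d,.0))
E
```

```text
pinflange
[[0.4958 0.2152 0.056 ]]
[[0.4938 0.212  0.056 ]]
[0.4948 0.2144 0.0569 0.0015 0.0015]
hole
[[ 0.5279 -0.0221  0.06  ]]
[[ 0.5234 -0.0303  0.06  ]]
[ 0.5256 -0.0237  0.062   0.0034  0.0034]
wheel
[[ 0.5972 -0.1657  0.073 ]]
[[ 0.5912 -0.1666  0.073 ]]
[ 0.5928 -0.1675  0.0704  0.0022  0.0022]
[[0.5414 0.0265 0.012 ]]
[[ 0.6427 -0.1899  0.012 ]]
[[0.5389 0.0239 0.012 ]]
[[ 0.4735 -0.0073  0.012 ]]
[[ 0.6412 -0.1932  0.012 ]]
knob [ 0.58004521 -0.11398687  0.122     ] [ 0.58469511 -0.12004834  0.122     ]
mallet [0.64797157 0.47223696 0.        ] [0.64321598 0.44888024 0.        ]
gauge [0.75256073 0.18657733 0.        ] [7.50143466e-01 1.88024320e-01 1.11022302e-16]
```

```bash
python3 - <<'E'
from h import *
s=arm.observe();print(R.from_rotvec(s["ee_rot"]).as_matrix().round(3), s["position"])
E
python3 -m creep '[[[3,-4,0,0,0,0,0.3],[6,-8,0,0,0,0,0.3],[9,-12,0,0,0,0,0.3],[12,-16,0,0,0,0,0.3],[14,-20,0,0,0,0,0.3]]]' 20
```

```text
[[-0.907  0.421 -0.   ]
 [ 0.421  0.907 -0.001]
 [-0.    -0.001 -1.   ]] [0.26316256 0.56649812 0.24315844]
clock: 0.65
position: [0.4051, 0.3645, 0.2436]
ee_rot: [0.68, 3.066, -0.0]
force: [0.8, 1.0, -0.4]
width: 0.664
```

```bash
python3 -m creep '[[[3,-4,-1,0,0,0,0.3],[6,-8,-2,0,0,0,0.3],[8,-12,-4,0,0,0,0.3],[9,-15.1,-6,0,0,0,0.3],[9,-15.1,-6,0,0,0,0.3]]]'
python3 - <<'E'
from h import *
s=arm.observe();im=arm.get_image("wrist")[:,:,::-1];cv2.imwrite("pics/w1.png",im)
np.save("w1.npy",np.r_[s["position"],s["ee_rot"]]);print(s["position"],proj(cam("wrist",s),[.495,.2135,.091]))
E
```

```text
clock: 1.15
position: [0.4937, 0.2091, 0.1812]
ee_rot: [-0.689, -3.063, 0.008]
force: [-0.1, -0.0, 0.8]
width: 0.649
[0.49370354 0.20911477 0.18122768] (np.float64(324.8610441359526), np.float64(216.8326793582243))
```

View pics/w1.png

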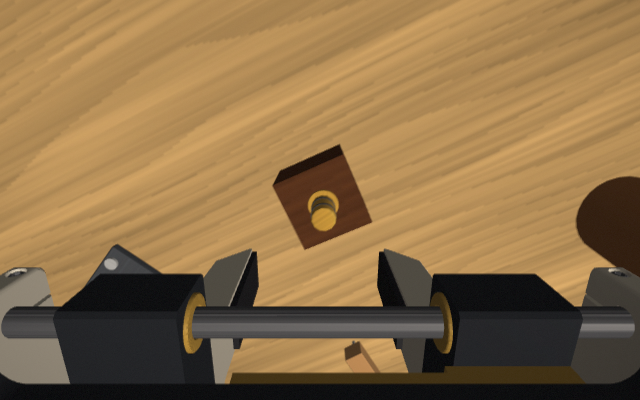

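The wrist view shows the pin head top at about (324,219) and its flange at (323,203), close to the prediction. Next I'll look at the jig from above before picking up the pin.

```bash
python3 - <<'E'
from h import *
s=np.load("w1.npy");s=dict(position=s[:3],ee_rot=s[3:])
c=cam("wrist",s);print(onz(c,324,219,.091),onz(c,323,203,.058));print(arm.observe()["position"])
E
python3 -m creep '[[[0,-4,1,0,0,0,0.3],[1,-8,2,0,0,0,0.3],[2,-12,3,0,0,0,0.3],[3,-16,4,0,0,0,0.3],[3,-20,4,0,0,0,0.3]]]'
python3 -m creep '[[[0,-3,0,0,0,0,0.3],[0,-3,0,0,0,0,0.3],[0,-3,0,0,0,0,0.3],[0,-3,0,0,0,0,0.3]]]'
python3 - <<'E'
from h import *
s=arm.observe();im=arm.get_image("wrist")[:,:,::-1];cv2.imwrite("pics/w2.png",im)
np.save("w2.npy",np.r_[s["position"],s["ee_rot"]]);print(s["position"],proj(cam("wrist",s),[.5255,-.026,.06]))
E
```

```text
[0.49618684 0.2122873  0.091     ] [0.49491716 0.21245733 0.058     ]
[0.49331187 0.21255815 0.18241599]
clock: 1.7
position: [0.5252, 0.0159, 0.2256]
ee_rot: [0.674, 3.065, 0.003]
force: [0.5, -0.7, 0.4]
width: 0.647
clock: 2.1
position: [0.5235, -0.012, 0.2239]
ee_rot: [0.673, 3.069, 0.002]
force: [-0.5, -0.7, -0.3]
width: 0.652
[ 0.52348121 -0.01195476  0.22389234] (np.float64(304.0696520593661), np.float64(197.85264433118294))
```

View pics/w2.png

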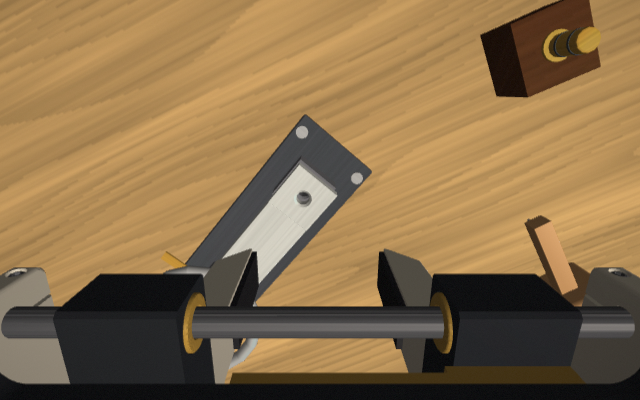

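The hole appears at about (304,198), which matches the prediction. Next is the wheel.

```bash
python3 -m creep '[[[1,-4,2,0,0,0,0.3],[1.5,-8,3,0,0,0,0.3],[2,-10,4,0,0,0,0.3],[2,-10,4,0,0,0,0.3],[2,-10,4,0,0,0,0.3]]]'
python3 - <<'E'
from h import *
s=arm.observe();im=arm.get_image("wrist")[:,:,::-1];cv2.imwrite("pics/w3.png",im)
np.save("w3.npy",np.r_[s["position"],s["ee_rot"]]);print(s["position"],proj(cam("wrist",s),[.5255,-.026,.06]))
i=cv2.imread("pics/w2.png")[178:218,284:324];print("");g=cv2.cvtColor(i,6);m=(g<130).astype(np.uint8)
n,l,st,ce=cv2.connectedComponentsWithStats(m);print(st,ce+[284,178])
q=np.load("w2.npy");c=cam("wrist",dict(position=q[:3],ee_rot=q[3:]))
print(onz(c,304,198,.06),onz(c,302,132,.012),onz(c,357,178,.012),onz(c,556,45,.058))
E
```

```text
clock: 2.65
position: [0.5435, -0.1127, 0.2636]
ee_rot: [-0.676, -3.068, -0.001]
force: [0.2, 0.3, -0.0]
width: 0.65
[ 0.54354707 -0.11274554  0.26356513] (np.float64(392.2810780801715), np.float64(124.63546370937968))

[[   0    0   40   40 1404]
 [   0    0    4    4   10]
 [  33    0    7    6   24]
 [  13   14   14   13  142]
 [  35   34    5    6   20]] [[303.01994302 197.6531339 ]
 [285.         179.        ]
 [320.91666667 179.58333333]
 [304.07042254 197.81690141]
 [321.5        215.25      ]]
[ 0.52559876 -0.0261152   0.06      ] [ 0.476258 -0.006614  0.012   ] [0.54137029 0.02427542 0.012     ] [0.49579384 0.20908069 0.058     ]
```

View pics/w3.png

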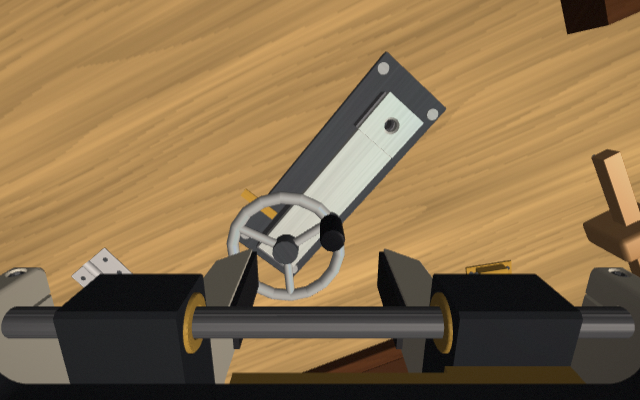

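```bash
python3 - <<'E'
from h import *
q=np.load("w3.npy");c=cam("wrist",dict(position=q[:3],ee_rot=q[3:]))
i=cv2.imread("pics/w3.png")
cv2.imwrite("pics/w3z.png",cv2.resize(i[180:310,215:355],None,fx=5.5/1.3,fy=5.5/1.3,interpolation=2))
print("hole",onz(c,391.3,125.3,.06))
print(onz(c,383,68,.012),onz(c,432,114,.012))
for ang in range(0,360,90):
    w=np.array([.5935+.055*np.cos(np.radians(ang)),-.1665+.055*np.sin(np.radians(ang)),.072]);print(ang,proj(c,w))
print(proj(c,[.5935,-.1665,.072]))
E
```

```text
hole [ 0.52568439 -0.02706872  0.06      ]
[ 0.4760825  -0.00673783  0.012     ] [0.5410608  0.02387966 0.012     ]
0 (np.float64(313.14383356781633), np.float64(289.5021216675508))
90 (np.float64(339.543001208348), np.float64(225.39477316701357))
180 (np.float64(265.38829785448354), np.float64(199.90005619946487))
270 (np.float64(242.90782878372605), np.float64(266.9934934848593))
(np.float64(290.27896345767823), np.float64(246.60155405951346))
```

View pics/w3z.png

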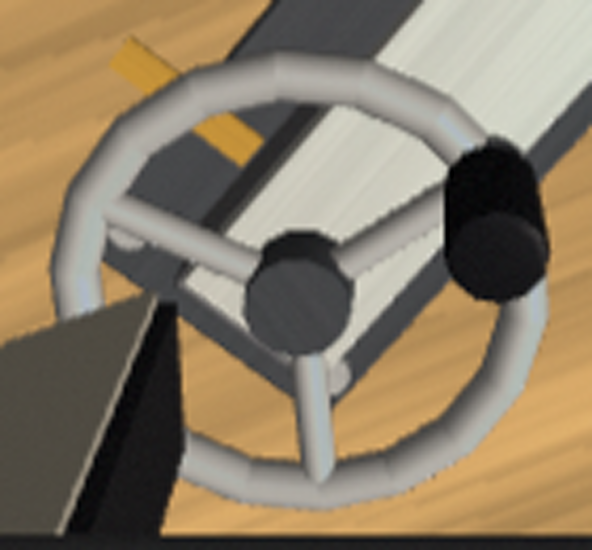

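```bash
python3 - <<'E'
from h import *
q=np.load("w3.npy");c=cam("wrist",dict(position=q[:3],ee_rot=q[3:]))
print(onz(c,285.9,246.2,.07),onz(c,332.5,240.3,.122),onz(c,285.7,250.9,.085))
print(onz(cam("scene"),235+147/5,160+171/5,.07),onz(cam("scene"),235+220/5,160+112/5,.122))
# strip: ends
k=5.5/1.3
print(onz(c,215+125/k,180+60/k,.011),onz(c,215+245/k,180+148/k,.011))
E
```

```text
[ 0.59195654 -0.17091357  0.07      ] [ 0.58461065 -0.1174943   0.122     ] [ 0.59082698 -0.16916708  0.085     ]
[ 0.59490623 -0.16630288  0.07      ] [ 0.58175674 -0.11378768  0.122     ]
[ 0.53524903 -0.20137635  0.011     ] [ 0.57163615 -0.18334211  0.011     ]
```

```bash
python3 -m creep '[[[-1,4.8,0,0,0,0,0.1],[-2,9.6,0,0,0,0,0.1],[-3,14.4,-1,0,0,0,0.1],[-4,19.2,-2,0,0,0,0.1],[-4.5,24,-3,0,0,0,0.1]]]'
python3 -m creep '[[[-0.3,4.5,-3,0,0,0,0.1],[-0.35,8.5,-6,0,0,0,0.1],[-0.35,8.5,-9,0,0,0,0.1],[-0.35,8.5,-10,0,0,0,0.1],[-0.35,8.5,-10,0,0,0,0.1]]]'
python3 - <<'E'
from h import *
s=arm.observe();im=arm.get_image("wrist")[:,:,::-1];cv2.imwrite("pics/w4.png",im)
np.save("w4.npy",np.r_[s["position"],s["ee_rot"]]);print(s["position"],proj(cam("wrist",s),[.495,.2125,.091]),proj(cam("wrist",s),[.495,.2125,.058]))
print(R.from_rotvec(s["ee_rot"]).as_matrix().round(4))
E
```

```text
clock: 3.2
position: [0.4961, 0.1296, 0.2332]
ee_rot: [-0.673, -3.068, -0.001]
force: [1.2, -0.7, -0.2]
width: 0.55
clock: 3.7
position: [0.4931, 0.2106, 0.1324]
ee_rot: [-0.675, -3.065, 0.004]
force: [-0.1, -0.5, -0.3]
width: 0.548
[0.49310956 0.2106188  0.13236002] (np.float64(322.3192694386831), np.float64(249.05012182994508)) (np.float64(321.81749103606137), np.float64(227.59183923804656))
[[-0.9075  0.4201 -0.0034]
 [ 0.4201  0.9075 -0.002 ]
 [ 0.0023 -0.0033 -1.    ]]
```

View pics/w4.png

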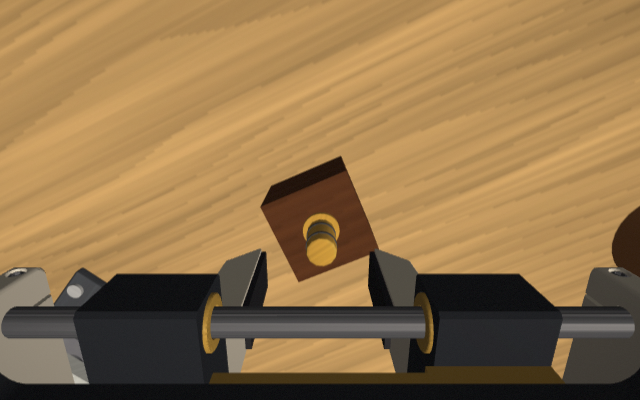

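Head top is at (321.5,250), within a pixel of the prediction, so I can descend.

```bash
python3 -m creep '[[[0.1,0.1,-2,0,0,0,0.1],[0.1,0.1,-4,0,0,0,0.1],[0.1,0.1,-5.1,0,0,0,0.1],[0.1,0.1,-5.1,0,0,0,0.1],[0.1,0.1,-5.1,0,0,0,0.1]]]'
python3 -c "
from h import *
print(arm.observe()['position'],arm.observe()['force'])"
```

```text
clock: 4.25
position: [0.4964, 0.2117, 0.0838]
ee_rot: [0.679, 3.066, 0.001]
force: [0.8, -0.2, 0.0]
width: 0.545
[0.49643906 0.21165633 0.08381841] [ 0.82028875 -0.20956158  0.03402583]
```

```bash
python3 -m creep '[[[0,0,-0.3,0,0,0,0.1],[0,0,-0.3,0,0,0,-0.3],[0,0,-0.3,0,0,0,-0.8],[0,0,-0.3,0,0,0,-0.8],[0,0,-0.3,0,0,0,-0.8]]]' 20
python3 -m creep '[[[0,0,0,0,0,0,-0.8],[0,0,0,0,0,0,-0.8],[0,0,0,0,0,0,-0.8],[0,0,0,0,0,0,-0.8]]]' 
python3 -c "
from h import *
for _ in range(3):
  s=arm.observe();print(s['position'],s['force'],s['ft_torque'])"
```

```text
clock: 4.75
position: [0.4958, 0.2119, 0.0799]
ee_rot: [0.678, 3.068, 0.0]
force: [0.0, 0.0, -0.6]
width: 0.25
clock: 5.15
position: [0.4958, 0.2119, 0.0798]
ee_rot: [0.678, 3.068, 0.0]
force: [-0.4, -1.6, 1.5]
width: 0.19
[0.49583923 0.2118717  0.07980713] [-0.35691507 -1.58011479  1.53933988] [-0.00095014  0.07426582  0.00873036]
[0.49583923 0.2118717  0.07980713] [-0.35691507 -1.58011479  1.53933988] [-0.00095014  0.07426582  0.00873036]
[0.49583923 0.2118717  0.07980713] [-0.35691507 -1.58011479  1.53933988] [-0.00095014  0.07426582  0.00873036]
```

```bash
python3 -m creep '[[[0,0,2,0,0,0,-0.8],[0,0,4,0,0,0,-0.8],[0,0,6.5,0,0,0,-0.8],[0,-2,8.5,0,0,0,-0.8],[0.5,-6,9,0,0,0,-0.8]]]'
python3 -m creep '[[[0.5,-4,0,0,0,0,-0.8],[1,-8,0,0,0,0,-0.8],[1.8,-12,0,0,0,0,-0.8],[2.5,-15,0,0,0,0,-0.8],[2.5,-17.85,0,0,0,0,-0.8]]]'
python3 -m creep '[[[0,0,0,0,0,0,-0.8],[0,0,0,0,0,0,-0.8],[0,0,0,0,0,0,-0.8],[0,0,0,0,0,0,-0.8]]]'
python3 - <<'E'
from h import *
s=arm.observe()
for n in("wrist","scene","side"): 
    im=arm.get_image(n)[:,:,::-1];cv2.imwrite(f"pics/{n}5.png",im)
np.save("w5.npy",np.r_[s["position"],s["ee_rot"]]);print(s["position"],s["width"],s["force"])
c=cam("wrist",s);p=s["position"];print(proj(c,[.5256,-.0265,.06]),proj(c,p-[0,0,.07]))
a=cv2.imread("pics/scene5.png")[140:220,250:350];b=cv2.imread("pics/side5.png")[140:240,300:400]
cv2.imwrite("pics/s5.png",np.hstack([cv2.resize(a,(500,400),interpolation=2)[:,:400],cv2.resize(b,(400,400),interpolation=2)]))
E
```

```text
clock: 5.65
position: [0.5013, 0.155, 0.1718]
ee_rot: [0.669, 3.067, 0.006]
force: [1.1, -0.3, -0.8]
width: 0.194
clock: 6.15
position: [0.5263, -0.0286, 0.1697]
ee_rot: [0.679, 3.067, -0.0]
force: [0.8, -0.5, -0.3]
width: 0.192
clock: 6.55
position: [0.5257, -0.0253, 0.1697]
ee_rot: [-0.674, -3.068, -0.001]
force: [0.1, -0.1, -0.7]
width: 0.191
[ 0.52574951 -0.02527919  0.16965124] 0.19066555570229546 [ 0.09213447 -0.10387278 -0.65703951]
(np.float64(315.94184190609406), np.float64(209.32715713281965)) (np.float64(317.55526778995494), np.float64(228.53624483038868))
```

View pics/wrist5.png

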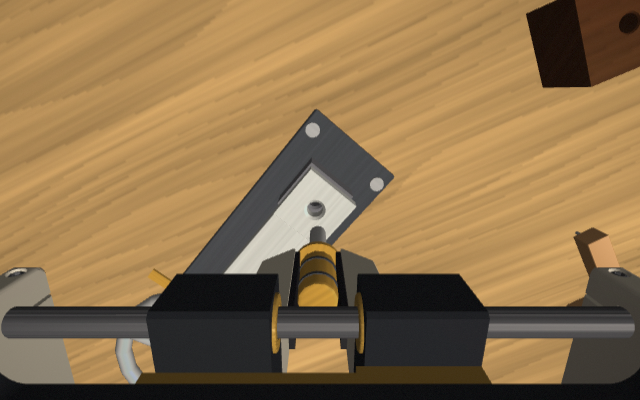

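View pics/s5.png

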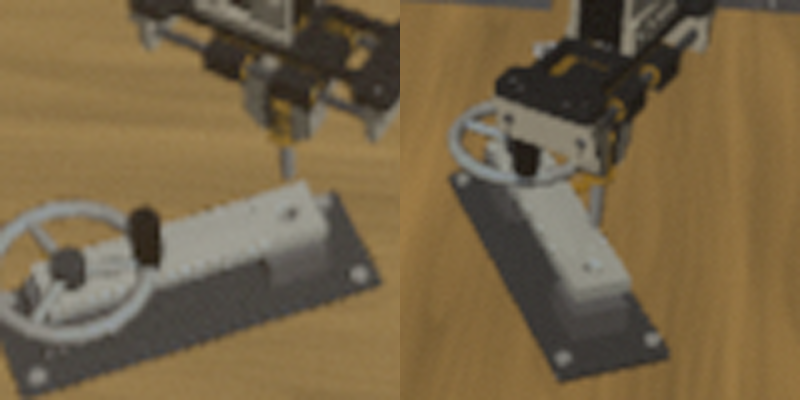

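The wrist view shows the hole at (316,210) and the pin tip near (317,229), as predicted. I'll bring the tip down just above the hole and check again.

```bash
python3 -m creep '[[[0,-0.1,-1.5,0,0,0,-0.8],[0,-0.1,-3,0,0,0,-0.8],[0,-0.1,-3.2,0,0,0,-0.8],[0,-0.1,-3.2,0,0,0,-0.8],[0,-0.1,-3.2,0,0,0,-0.8]]]'
python3 - <<'E'
from h import *
s=arm.observe()
im=arm.get_image("wrist")[:,:,::-1];cv2.imwrite("pics/w6.png",im)
cv2.imwrite("pics/w6z.png",cv2.resize(im[170:320,230:410],None,fx=4,fy=4,interpolation=2))
print(s["position"],s["force"])
c=cam("wrist",s);p=s["position"];print(proj(c,[.5256,-.0265,.06]),proj(c,p-[0,0,.07]),proj(c,p-[0,0,.025]))
E
```

```text
clock: 7.2
position: [0.5262, -0.0276, 0.1383]
ee_rot: [0.677, 3.067, 0.0]
force: [0.2, 0.1, 0.2]
width: 0.19
[ 0.52619718 -0.0275527   0.13833633] [0.24914936 0.11894001 0.21170456]
(np.float64(318.6110896531734), np.float64(222.3525094175381)) (np.float64(317.55337337082864), np.float64(228.43013944774194)) (np.float64(317.6171584651667), np.float64(260.66400346163084))
```

View pics/w6z.png

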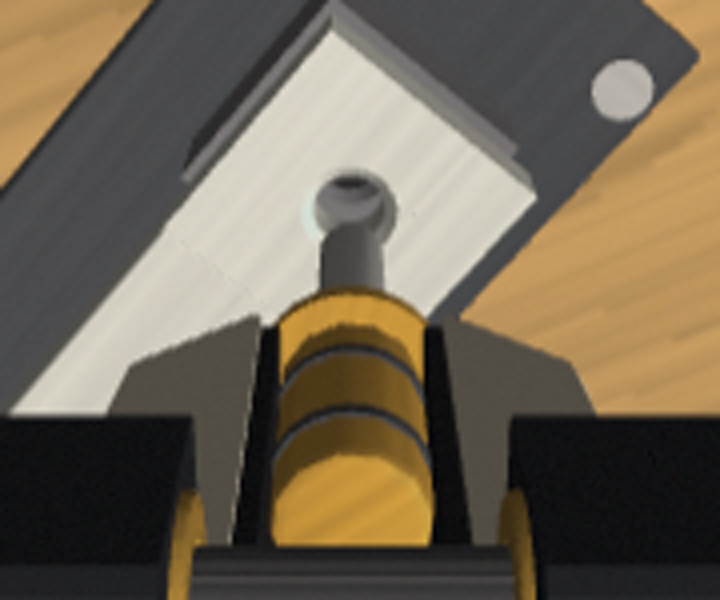

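```bash
python3 -m creep '[[[-0.1,0,-0.4,0,0,0,-0.8],[-0.1,0,-0.6,0,0,0,-0.8],[-0.1,0,-0.6,0,0,0,-0.8],[-0.1,0,-0.6,0,0,0,-0.8]]]'
python3 - <<'E'
from h import *
s=arm.observe()
im=arm.get_image("wrist")[:,:,::-1];cv2.imwrite("pics/w7.png",im)
cv2.imwrite("pics/w7z.png",cv2.resize(im[200:260,280:360],None,fx=9,fy=9,interpolation=2))
print(s["position"],s["force"])
c=cam("wrist",s);p=s["position"];print(proj(c,[.5256,-.0265,.06]),proj(c,p-[0,0,.07]))
E
```

```text
clock: 7.65
position: [0.5248, -0.0277, 0.1317]
ee_rot: [-0.678, -3.068, -0.0]
force: [0.3, -0.0, -0.4]
width: 0.196
[ 0.52475382 -0.02765274  0.1317254 ] [ 0.27155766 -0.04090068 -0.38905367]
(np.float64(319.7783145667673), np.float64(227.9234385310694)) (np.float64(317.5940121476104), np.float64(228.50957327572436))
```

View pics/w7z.png

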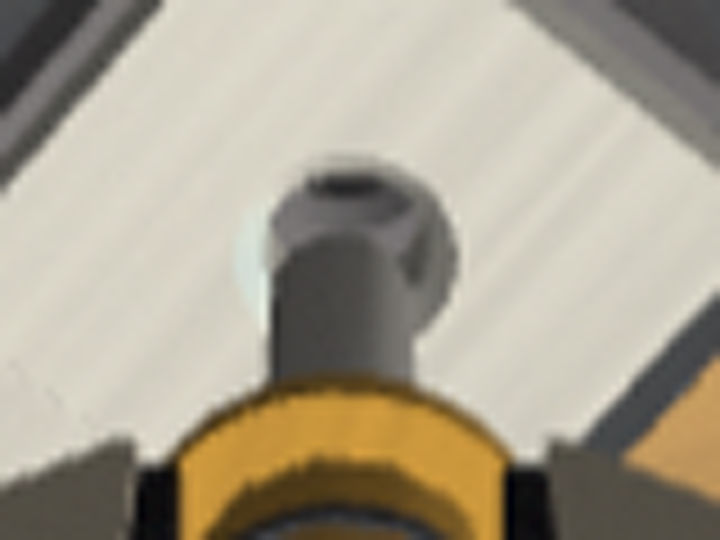

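```bash
python3 -m creep '[[[0,0.14,0,0,0,0,-0.8],[0,0.14,-0.3,0,0,0,-0.8],[0,0.14,-0.6,0,0,0,-0.8],[0,0.14,-0.6,0,0,0,-0.8]]]'
python3 - <<'E'
from h import *
s=arm.observe()
im=arm.get_image("wrist")[:,:,::-1];cv2.imwrite("pics/w8.png",im)
cv2.imwrite("pics/w8z.png",cv2.resize(im[200:260,280:360],None,fx=9,fy=9,interpolation=2))
print(s["position"],s["force"])
c=cam("wrist",s);p=s["position"];print(proj(c,[.5256,-.0265,.06]),proj(c,p-[0,0,.07]))
E
```

```text
clock: 8.1
position: [0.5245, -0.0262, 0.1252]
ee_rot: [-0.677, -3.067, 0.0]
force: [-0.1, 0.6, -0.5]
width: 0.19
[ 0.52446044 -0.02624963  0.12522177] [-0.06168108  0.59445034 -0.48558453]
(np.float64(318.04329907600146), np.float64(233.08906674497464)) (np.float64(317.6353384661699), np.float64(228.5717755586895))
```

View pics/w8z.png

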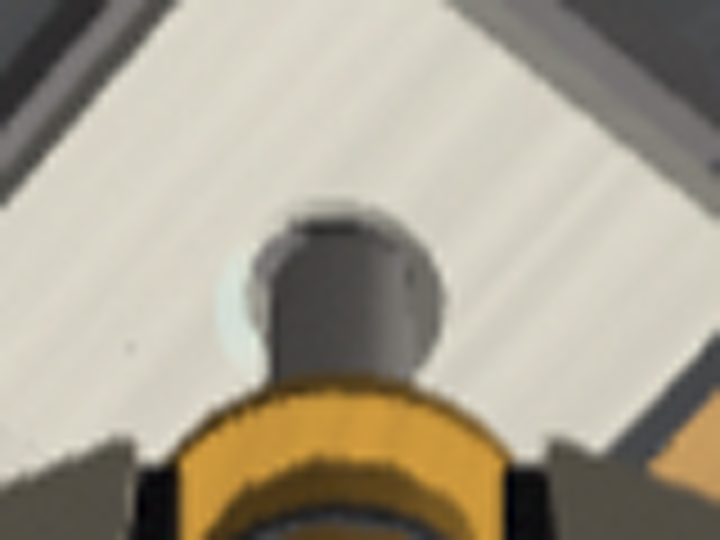

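```bash
python3 -m creep '[[[-0.04,0.05,0,0,0,0,-0.8],[-0.04,0.05,-0.3,0,0,0,-0.8],[-0.04,0.05,-0.6,0,0,0,-0.8],[-0.04,0.05,-0.6,0,0,0,-0.8]]]'
python3 - <<'E'
from h import *
s=arm.observe()
im=arm.get_image("wrist")[:,:,::-1];cv2.imwrite("pics/w9.png",im)
cv2.imwrite("pics/w9z.png",cv2.resize(im[200:260,280:360],None,fx=9,fy=9,interpolation=2))
print(s["position"],s["force"],s["ft_torque"])
E
```

```text
clock: 8.55
position: [0.5243, -0.026, 0.1193]
ee_rot: [-0.678, -3.067, 0.0]
force: [0.6, -1.5, -1.1]
width: 0.188
[ 0.52428068 -0.02596551  0.11933016] [ 0.58756449 -1.48491216 -1.1449379 ] [-0.35682047 -0.16134313  0.01877753]
```

View pics/w9z.png

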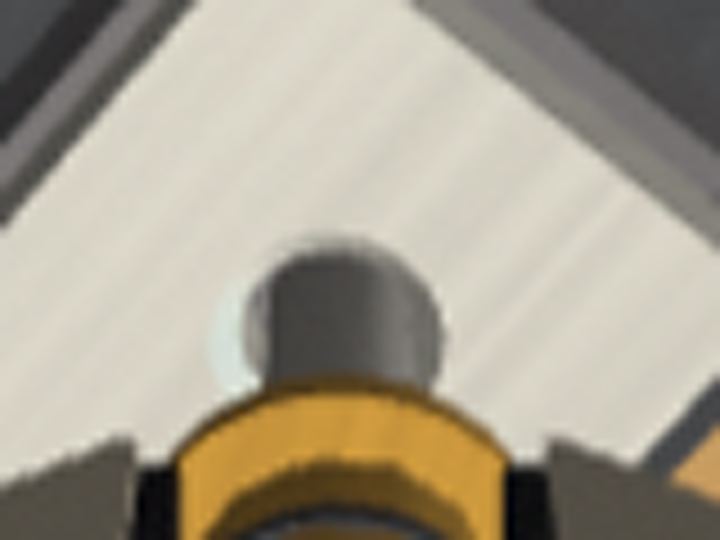

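```bash
python3 -m creep '[[[0.02,-0.04,-0.3,0,0,0,-0.8],[0.02,-0.04,-0.6,0,0,0,-0.8],[0.02,-0.04,-0.9,0,0,0,-0.8],[0.02,-0.04,-1.1,0,0,0,-0.8],[0.02,-0.04,-1.1,0,0,0,-0.8]]]'
python3 -c "
from h import *
s=arm.observe();print(s['position'],s['force'],s['ft_torque'])"
```

```text
clock: 9.1
position: [0.5244, -0.0261, 0.1084]
ee_rot: [-0.678, -3.067, 0.0]
force: [0.2, -0.1, -0.7]
width: 0.193
[ 0.52442708 -0.026132    0.10836722] [ 0.17198402 -0.05300557 -0.7083663 ] [-0.1726512  -0.03216255 -0.01323576]
```

```bash
python3 -m creep '[[[0,0,-0.3,0,0,0,-0.8],[0,0,-0.6,0,0,0,-0.8],[0,0,-0.9,0,0,0,-0.8],[0,0,-1.2,0,0,0,-0.8],[0,0,-1.2,0,0,0,-0.8]]]'
python3 -c "
from h import *
s=arm.observe();print(s['position'],s['force'],s['ft_torque'])"
```

```text
clock: 9.6
position: [0.5244, -0.0262, 0.0963]
ee_rot: [-0.678, -3.067, 0.0]
force: [0.4, -1.3, -0.5]
width: 0.191
[ 0.52442554 -0.0261825   0.09628833] [ 0.44695777 -1.26461485 -0.53342181] [-0.13903054 -0.10501837  0.03859024]
```

```bash
python3 -m creep '[[[0,0,-0.3,0,0,0,-0.8],[0,0,-0.6,0,0,0,-0.8],[0,0,-0.9,0,0,0,-0.8],[0,0,-1,0,0,0,-0.8],[0,0,-1,0,0,0,-0.8]]]'
python3 -c "
from h import *
s=arm.observe();print(s['position'],s['force'],s['ft_torque'])"
```

```text
clock: 10.1
position: [0.5245, -0.0262, 0.0865]
ee_rot: [-0.678, -3.067, 0.0]
force: [0.2, -0.3, -0.7]
width: 0.19
[ 0.52451851 -0.02618755  0.08653721] [ 0.17511139 -0.28161375 -0.68654395] [-0.18992192 -0.02525701  0.05390824]
```

```bash
python3 -m creep '[[[0,0,-0.15,0,0,0,-0.8],[0,0,-0.2,0,0,0,-0.8],[0,0,-0.2,0,0,0,-0.8]]]'
python3 -m creep '[[[0,0,-0,0,0,0,-0.4],[0,0,0,0,0,0,0],[0,0,0,0,0,0,0],[0,0,0,0,0,0,0],[0,0,0,0,0,0,0]]]'
python3 - <<'E'
from h import *
s=arm.observe()
im=arm.get_image("wrist")[:,:,::-1];cv2.imwrite("pics/w10.png",im)
im=arm.get_image("side")[:,:,::-1];cv2.imwrite("pics/d10.png",cv2.resize(im[140:240,300:400],None,fx=5,fy=5,interpolation=2))
print(s["position"],s["force"],s["width"])
E
```

```text
clock: 10.4
position: [0.5246, -0.0262, 0.0848]
ee_rot: [0.678, 3.068, 0.0]
force: [-0.9, -1.1, 0.1]
width: 0.187
clock: 10.9
position: [0.5246, -0.0261, 0.0847]
ee_rot: [0.678, 3.068, 0.0]
force: [-0.5, 0.1, 0.2]
width: 0.498
[ 0.52460004 -0.02610176  0.084739  ] [-0.45966424  0.13903774  0.15244085] 0.4981102645491826
```

View pics/w10.png

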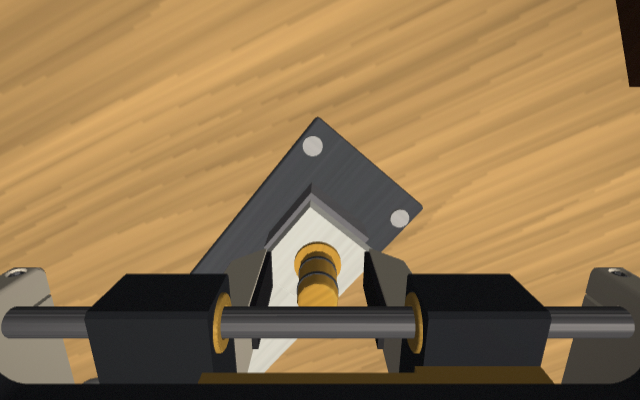

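View pics/d10.png

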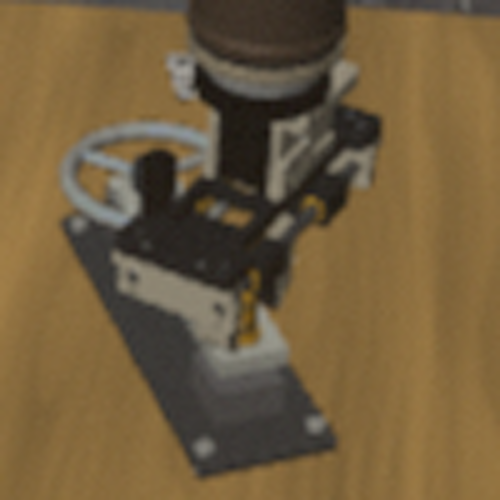

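The pin looks seated and the fingers are clear of it. I'll retract and confirm.

```bash
python3 -m creep '[[[0,0,2,0,0,0,0],[0,0,5,0,0,0,0],[0,0,9,0,0,0,0],[0,0,11,0,0,0,0],[0,0,11,0,0,0,0]]]'
python3 -m creep '[[[1,-3,2,0,0,0,0],[2,-6,3,0,0,0,0],[2,-6,3,0,0,0,0],[2,-6,3,0,0,0,0]]]'
python3 - <<'E'
from h import *
s=arm.observe()
im=arm.get_image("wrist")[:,:,::-1];cv2.imwrite("pics/w11.png",im)
im=arm.get_image("side")[:,:,::-1];cv2.imwrite("pics/d11.png",cv2.resize(im[140:240,300:400],None,fx=5,fy=5,interpolation=2))
print(s["position"],s["force"],s["width"])
c=cam("wrist",s)
for z in(.063,.096):print(proj(c,[.5256,-.0265,z]))
for P in([.593,-.17,.07],[.584,-.117,.122]):print(proj(c,P))
np.save("w11.npy",np.r_[s["position"],s["ee_rot"]])
E
```

```text
clock: 11.5
position: [0.5264, -0.0262, 0.1978]
ee_rot: [0.677, 3.062, 0.003]
force: [0.1, -0.3, 0.2]
width: 0.501
clock: 11.9
position: [0.5442, -0.0867, 0.2238]
ee_rot: [-0.68, -3.066, 0.0]
force: [0.1, 1.6, -0.6]
width: 0.501
[ 0.54420826 -0.08670594  0.22384207] [ 0.07515449  1.55769229 -0.64351205] 0.501165546437962
(np.float64(372.9050232575175), np.float64(142.110117028355))
(np.float64(379.3902070225334), np.float64(148.08318375402214))
(np.float64(258.75384193156026), np.float64(275.0022225210448))
(np.float64(303.79042504032935), np.float64(272.82941325574336))
```

View pics/w11.png

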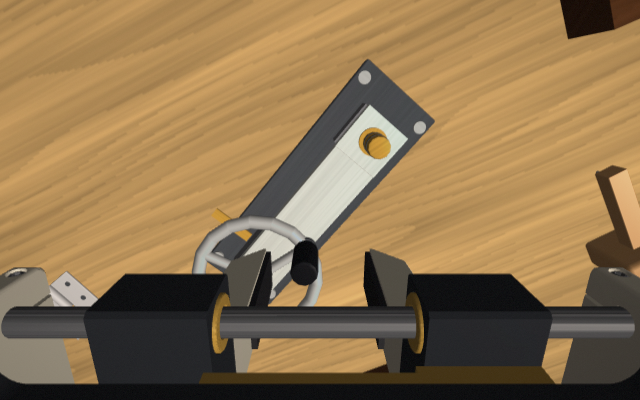

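View pics/d11.png

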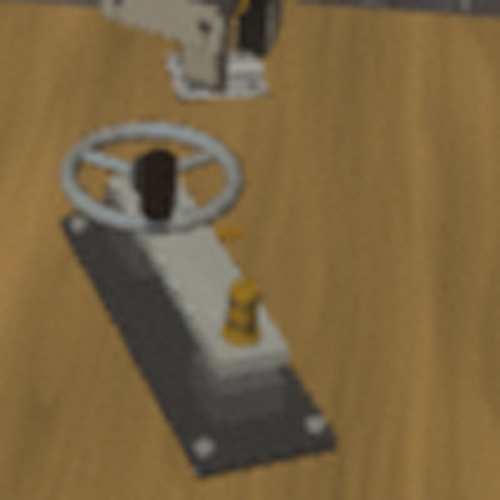

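The pin is home: its flange sits flush on the arm at (374,143). Knob top is at about (304,270), so I'll go to it next.

```bash
python3 - <<'E'
from h import *
q=np.load("w11.npy");c=cam("wrist",dict(position=q[:3],ee_rot=q[3:]))
i=cv2.imread("pics/w11.png");m=(i.max(2)<45).astype(np.uint8);m[:230]=0;m[292:]=0;m[:,:285]=0;m[:,330:]=0
n,l,st,ce=cv2.connectedComponentsWithStats(m);print(st[1:],ce[1:])
x,y,w,h,_=st[1+st[1:,4].argmax()]
# top disc: bottom of blob = near edge
print(onz(c,304.5,y+h-12.5,.122),y+h-12.5)
# wheel circle angle test from ring center etc
j=np.array([-.427,.904]);print(np.array([.5256,-.0265])-.16*j)
E
```

```text
[[290 240  28  45 996]] [[304.4186747  262.78012048]]
[ 0.58397605 -0.11638634  0.122     ] 272.5
[ 0.59392 -0.17114]
```

```bash
python3 -m creep '[[[2,-1.5,-2,0,0,0,-0.2],[4,-3,-4,0,0,0,-0.2],[4,-3,-6.5,0,0,0,-0.2],[4,-3,-6.5,0,0,0,-0.2],[4,-3,-6.5,0,0,0,-0.2]]]'
python3 -m creep '[[[0,0,0,0,0,0,-0.2],[0,0,0,0,0,0,-0.2]]]'
python3 - <<'E'
from h import *
s=arm.observe()
im=arm.get_image("wrist")[:,:,::-1];cv2.imwrite("pics/w12.png",im)
print(s["position"],s["force"],s["width"])
c=cam("wrist",s)
for P in([.584,-.1165,.122],[.584,-.1165,.078]):print(proj(c,P))
E
```

```text
clock: 12.5
position: [0.5839, -0.1149, 0.1593]
ee_rot: [-0.675, -3.066, -0.0]
force: [-0.0, 1.0, 0.2]
width: 0.402
clock: 12.7
position: [0.5851, -0.1157, 0.1611]
ee_rot: [0.676, 3.066, 0.001]
force: [0.1, -0.1, -0.4]
width: 0.403
[ 0.5850842  -0.1156837   0.16107483] [ 0.10275187 -0.05964153 -0.35602195] 0.4025980531574102
(np.float64(315.3911881472341), np.float64(247.95534656870285))
(np.float64(315.6861786806538), np.float64(220.22473999824453))
```

View pics/w12.png

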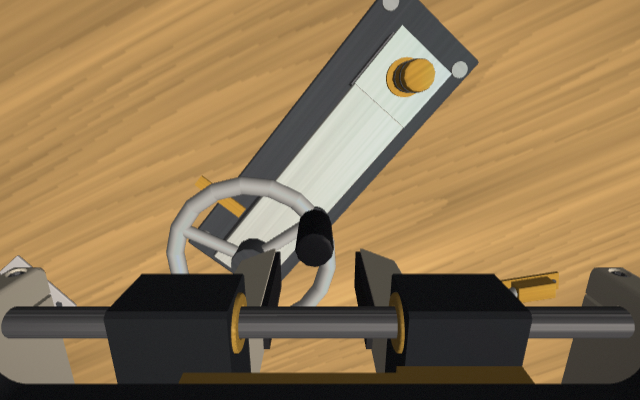

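The knob top is at (315,250) against a prediction of (315,248), centred between the fingers. I'll descend and grip.

```bash
python3 -m creep '[[[-0.1,-0.1,-2,0,0,0,-0.2],[-0.1,-0.1,-4,0,0,0,-0.2],[-0.1,-0.1,-5.8,0,0,0,-0.2],[-0.1,-0.1,-5.8,0,0,0,-0.2],[-0.1,-0.1,-5.8,0,0,0,-0.2]]]'
python3 -m creep '[[[0,0,0,0,0,0,-0.7],[0,0,0,0,0,0,-0.8],[0,0,0,0,0,0,-0.8],[0,0,0,0,0,0,-0.8],[0,0,0,0,0,0,-0.8]]]' 30
python3 -c "
from h import *
s=arm.observe();p=s['position'];print(p,s['force'],s['width'])
d=p[:2]-[.5935,-.1705];print(np.hypot(*d),np.degrees(np.arctan2(d[1],d[0])))"
```

```text
clock: 13.25
position: [0.5838, -0.1172, 0.1025]
ee_rot: [0.678, 3.067, 0.0]
force: [0.0, 0.3, 0.6]
width: 0.397
clock: 13.75
position: [0.5842, -0.1173, 0.1027]
ee_rot: [0.678, 3.066, 0.0]
force: [-1.3, -1.0, 7.3]
width: 0.232
[ 0.58417998 -0.11731213  0.1027051 ] [-1.32235604 -1.04646769  7.30377925] 0.23189973267414138
0.0539982596849204 99.93893472712567
```

```bash
cat > circ.py <<'E'
import numpy as np,sys
a0,st,n=map(float,sys.argv[1:4]);r=5.5
for k in range(1,int(n)+1):
    a=np.radians(a0+st*k);b=np.radians(a0);print(round(a0+st*k,1),round(r*(np.cos(a)-np.cos(b)),2),round(r*(np.sin(a)-np.sin(b)),2))
E
for a in 100 40 -20 -80; do python3 circ.py $a -12 5;done
```

```text
88.0 1.15 0.08
76.0 2.29 -0.08
64.0 3.37 -0.47
52.0 4.34 -1.08
40.0 5.17 -1.88
28.0 0.64 -0.95
16.0 1.07 -2.02
4.0 1.27 -3.15
-8.0 1.23 -4.3
-20.0 0.96 -5.42
-32.0 -0.5 -1.03
-44.0 -1.21 -1.94
-56.0 -2.09 -2.68
-68.0 -3.11 -3.22
-80.0 -4.21 -3.54
-92.0 -1.15 -0.08
-104.0 -2.29 0.08
-116.0 -3.37 0.47
-128.0 -4.34 1.08
-140.0 -5.17 1.88
```

```bash
python3 -m creep '[[[0.57,0.02,0,0,0,0,-0.8],[1.14,-0.02,0,0,0,0,-0.8],[1.14,-0.02,0,0,0,0,-0.8]]]'
python3 -c "
from h import *
s=arm.observe();p=s['position'];print(p,s['force'],s['width'])
d=p[:2]-[.5935,-.1705];print(np.hypot(*d),np.degrees(np.arctan2(d[1],d[0])))"
```

```text
clock: 14.05
position: [0.5965, -0.1168, 0.1027]
ee_rot: [0.676, 3.066, 0.002]
force: [1.5, 1.6, 5.3]
width: 0.233
[ 0.5964699  -0.1167838   0.10272568] [1.52995776 1.5675482  5.26714418] 0.23281175014782127
0.05379823527781872 86.83541454978567
```

```bash
python3 circ.py 88 -12 5;  python3 circ.py 28 -12 5;python3 circ.py -32 -12 5; python3 circ.py -92 -12 6
```

```text
76.0 1.14 -0.16
64.0 2.22 -0.55
52.0 3.19 -1.16
40.0 4.02 -1.96
28.0 4.66 -2.91
16.0 0.43 -1.07
4.0 0.63 -2.2
-8.0 0.59 -3.35
-20.0 0.31 -4.46
-32.0 -0.19 -5.5
-44.0 -0.71 -0.91
-56.0 -1.59 -1.65
-68.0 -2.6 -2.18
-80.0 -3.71 -2.5
-92.0 -4.86 -2.58
-104.0 -1.14 0.16
-116.0 -2.22 0.55
-128.0 -3.19 1.16
-140.0 -4.02 1.96
-152.0 -4.66 2.91
-164.0 -5.09 3.98
```

```bash
python3 -m creep '[[[1.14,-0.16,0,0,0,0,-0.8],[2.22,-0.55,0,0,0,0,-0.8],[3.19,-1.16,0,0,0,0,-0.8],[4.02,-1.96,0,0,0,0,-0.8],[4.66,-2.91,0,0,0,0,-0.8]]]'
python3 -c "
from h import *
s=arm.observe();p=s['position'];print(p,s['force'],s['width'])
d=p[:2]-[.5935,-.1705];print(np.hypot(*d),np.degrees(np.arctan2(d[1],d[0])))"
```

```text
clock: 14.55
position: [0.6419, -0.1467, 0.1027]
ee_rot: [0.677, 3.068, 0.0]
force: [-6.2, -1.6, 9.9]
width: 0.233
[ 0.64187688 -0.14665022  0.1026984 ] [-6.15076109 -1.56661683  9.89360721] 0.23349094443327517
0.053936395561723874 26.243276034626444
```

```bash
python3 -m creep '[[[0.38,-1.07,0,0,0,0,-0.8],[0.55,-2.2,0,0,0,0,-0.8],[0.51,-3.35,0,0,0,0,-0.8],[0.23,-4.46,0,0,0,0,-0.8],[-0.27,-5.5,0,0,0,0,-0.8]]]'
python3 -c "
from h import *
s=arm.observe();p=s['position'];print(p,s['force'],s['width'])
d=p[:2]-[.5935,-.1705];print(np.hypot(*d),np.degrees(np.arctan2(d[1],d[0])))"
```

```text
clock: 15.05
position: [0.6395, -0.2008, 0.1027]
ee_rot: [0.676, 3.067, 0.002]
force: [-2.8, 5.4, 8.8]
width: 0.234
[ 0.63954796 -0.20076788  0.10271633] [-2.75111309  5.43792333  8.79948827] 0.2335579735968988
0.05510498092834233 -33.317397233210805
```

```bash
python3 -m creep '[[[-0.71,-0.91,0,0,0,0,-0.8],[-1.59,-1.65,0,0,0,0,-0.8],[-2.6,-2.18,0,0,0,0,-0.8],[-3.71,-2.5,0,0,0,0,-0.8],[-4.86,-2.58,0,0,0,0,-0.8]]]'
python3 -c "
from h import *
s=arm.observe();p=s['position'];print(p,s['force'],s['width'])
d=p[:2]-[.5935,-.1705];print(np.hypot(*d),np.degrees(np.arctan2(d[1],d[0])))"
```

```text
clock: 15.55
position: [0.5913, -0.2267, 0.1027]
ee_rot: [0.676, 3.065, 0.002]
force: [2.9, 5.3, 5.8]
width: 0.23
[ 0.59134227 -0.22673364  0.10271372] [2.93518898 5.32605518 5.78007545] 0.23029809208945803
0.056275020955617344 -92.1974085533301
```

```bash
python3 -m creep '[[[-1.14,0.18,0,0,0,0,-0.8],[-2.22,0.6,0,0,0,0,-0.8],[-3.19,1.22,0,0,0,0,-0.8],[-3.9,1.9,0,0,0,0,-0.8],[-4.3,2.4,0,0,0,0,-0.8]]]'
cat > st.py <<'E'
from h import *
s=arm.observe();p=s['position'];f=s['force'];d=p[:2]-[.5929,-.1717];a=np.arctan2(d[1],d[0])
e=np.array([np.cos(a),np.sin(a)]);t=np.array([-e[1],e[0]])
print(s['clock'],p.round(4),f.round(1),s['width'].round(3),"r",np.hypot(*d).round(4),"ang",np.degrees(a).round(1),"Frad",(f[:2]@e).round(1),"Ftan",(f[:2]@t).round(1))
E
python3 st.py
```

```text
clock: 16.05
position: [0.5478, -0.2033, 0.1027]
ee_rot: [0.677, 3.065, -0.001]
force: [3.4, -0.7, 3.9]
width: 0.234Traceback (most recent call last):
  File "st.py", line 4, in <module>
    print(s['clock'],p.round(4),f.round(1),s['width'].round(3),"r",np.hypot(*d).round(4),"ang",np.degrees(a).round(1),"Frad",(f[:2]@e).round(1),"Ftan",(f[:2]@t).round(1))
                                           ^^^^^^^^^^^^^^^^
AttributeError: 'float' object has no attribute 'round'
```

```bash
sed -i "s/s\['width'\].round(3)/round(s['width'],3)/" st.py; python3 -m creep '[[[-0.25,0.4,0,0,0,0,-0.8],[-0.38,0.65,0,0,0,0,-0.8],[-0.38,0.65,0,0,0,0,-0.8]]]'; python3 st.py
python3 -m creep '[[[-0.08,0.2,0,0,0,0,-0.8],[-0.08,0.2,0,0,0,0,-0.8]]]'; python3 st.py
python3 -m creep '[[[-0.08,0.2,0,0,0,0,-0.8],[-0.08,0.2,0,0,0,0,-0.8]]]'; python3 st.py
```

```text
clock: 16.35
position: [0.5438, -0.1968, 0.1027]
ee_rot: [0.677, 3.066, -0.0]
force: [0.2, 0.9, 8.9]
width: 0.235
16.35 [ 0.5438 -0.1968  0.1027] [0.2 0.9 8.9] 0.235 r 0.0551 ang -152.9 Frad -0.6 Ftan -0.7
clock: 16.55
position: [0.5431, -0.1953, 0.1027]
ee_rot: [0.678, 3.066, -0.001]
force: [0.1, 0.1, 8.4]
width: 0.233
16.55 [ 0.5431 -0.1953  0.1027] [0.1 0.1 8.4] 0.233 r 0.0551 ang -154.7 Frad -0.1 Ftan -0.0
clock: 16.75
position: [0.543, -0.1951, 0.1027]
ee_rot: [0.679, 3.063, -0.004]
force: [3.5, -6.2, 3.4]
width: 0.232
16.75 [ 0.543  -0.1951  0.1027] [ 3.5 -6.2  3.4] 0.232 r 0.0551 ang -154.9 Frad -0.5 Ftan 7.1
```

Measured rotation stopped at -154.9° with about 7 N tangential force. That matches the predicted stop direction of -154.7°, over the brass strip. I'll hold briefly, unload, then check with a picture.

```bash
python3 -m creep '[[[0,0,0,0,0,0,-0.8],[0,0,0,0,0,0,-0.8],[0.08,-0.2,0,0,0,0,-0.8],[0.08,-0.2,0,0,0,0,-0.8]]]'; python3 st.py
python3 - <<'E'
from h import *
im=arm.get_image("scene")[:,:,::-1];cv2.imwrite("pics/s13.png",cv2.resize(im[150:230,230:350],None,fx=5,fy=5,interpolation=2))
E
for a in -155 -65 25 115; do python3 circ.py $a 18 5;done
```

```text
clock: 17.15
position: [0.5432, -0.1955, 0.1026]
ee_rot: [0.678, 3.066, -0.001]
force: [-0.1, -1.2, 10.0]
width: 0.232
17.15 [ 0.5432 -0.1955  0.1026] [-0.1 -1.2 10. ] 0.232 r 0.0551 ang -154.4 Frad 0.6 Ftan 1.0
-137.0 0.96 -1.43
-119.0 2.32 -2.49
-101.0 3.94 -3.07
-83.0 5.65 -3.13
-65.0 7.31 -2.66
-47.0 1.43 0.96
-29.0 2.49 2.32
-11.0 3.07 3.94
7.0 3.13 5.65
25.0 2.66 7.31
43.0 -0.96 1.43
61.0 -2.32 2.49
79.0 -3.94 3.07
97.0 -5.65 3.13
115.0 -7.31 2.66
133.0 -1.43 -0.96
151.0 -2.49 -2.32
169.0 -3.07 -3.94
187.0 -3.13 -5.65
205.0 -2.66 -7.31
```

View pics/s13.png

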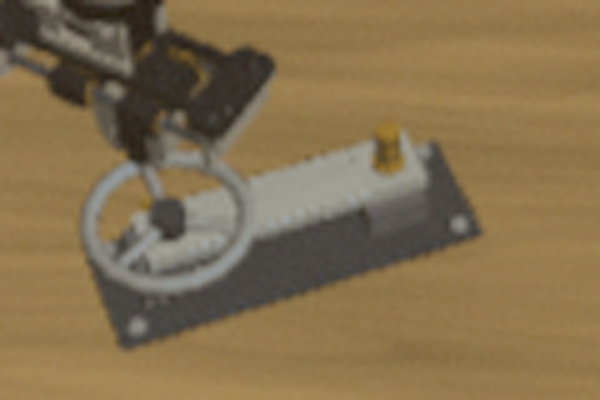

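The picture shows the knob on the strip side and the pin still home. Now I'll back off two turns in quarter-turn calls.

```bash
python3 -m creep '[[[0.96,-1.43,0,0,0,0,-0.8],[2.32,-2.49,0,0,0,0,-0.8],[3.94,-3.07,0,0,0,0,-0.8],[5.65,-3.13,0,0,0,0,-0.8],[7.31,-2.66,0,0,0,0,-0.8]]]'; python3 st.py
```

```text
clock: 17.7
position: [0.6156, -0.2218, 0.1026]
ee_rot: [-0.679, -3.067, -0.0]
force: [-6.8, 5.4, 14.9]
width: 0.234
17.7 [ 0.6156 -0.2218  0.1026] [-6.8  5.4 14.9] 0.234 r 0.055 ang -65.6 Frad -7.7 Ftan -4.0
```

```bash
python3 -m creep '[[[1.43,0.96,0,0,0,0,-0.8],[2.49,2.32,0,0,0,0,-0.8],[3.07,3.94,0,0,0,0,-0.8],[3.13,5.65,0,0,0,0,-0.8],[2.66,7.31,0,0,0,0,-0.8]]]'; python3 st.py
```

```text
clock: 18.2
position: [0.643, -0.1491, 0.1027]
ee_rot: [0.679, 3.065, -0.002]
force: [-4.4, -3.5, 11.0]
width: 0.232
18.2 [ 0.643  -0.1491  0.1027] [-4.4 -3.5 11. ] 0.232 r 0.055 ang 24.3 Frad -5.5 Ftan -1.4
```

```bash
python3 -m creep '[[[-0.96,1.43,0,0,0,0,-0.8],[-2.32,2.49,0,0,0,0,-0.8],[-3.94,3.07,0,0,0,0,-0.8],[-5.65,3.13,0,0,0,0,-0.8],[-7.31,2.66,0,0,0,0,-0.8]]]'; python3 st.py
```

```text
clock: 18.7
position: [0.57, -0.1214, 0.1027]
ee_rot: [0.675, 3.065, 0.0]
force: [5.7, -5.5, 2.8]
width: 0.239
18.7 [ 0.57   -0.1214  0.1027] [ 5.7 -5.5  2.8] 0.239 r 0.0552 ang 114.4 Frad -7.4 Ftan -2.9
```

```bash
python3 -m creep '[[[-1.43,-0.96,0,0,0,0,-0.8],[-2.49,-2.32,0,0,0,0,-0.8],[-3.07,-3.94,0,0,0,0,-0.8],[-3.13,-5.65,0,0,0,0,-0.8],[-2.66,-7.31,0,0,0,0,-0.8]]]'; python3 st.py
```

```text
clock: 19.2
position: [0.5428, -0.195, 0.1027]
ee_rot: [0.677, 3.066, 0.002]
force: [6.6, 5.0, 6.0]
width: 0.228
19.2 [ 0.5428 -0.195   0.1027] [6.6 5.  6. ] 0.228 r 0.0552 ang -155.1 Frad -8.1 Ftan -1.8
```

Tracking is clean after one turn, so I'll do the second.

```bash
python3 -m creep '[[[0.96,-1.43,0,0,0,0,-0.8],[2.32,-2.49,0,0,0,0,-0.8],[3.94,-3.07,0,0,0,0,-0.8],[5.65,-3.13,0,0,0,0,-0.8],[7.31,-2.66,0,0,0,0,-0.8]]]'; python3 st.py
```

```text
clock: 19.7
position: [0.6155, -0.2219, 0.1026]
ee_rot: [-0.679, -3.066, -0.001]
force: [-5.9, 6.3, 15.5]
width: 0.231
19.7 [ 0.6155 -0.2219  0.1026] [-5.9  6.3 15.5] 0.231 r 0.055 ang -65.8 Frad -8.2 Ftan -2.8
```

```bash
python3 -m creep '[[[1.43,0.96,0,0,0,0,-0.8],[2.49,2.32,0,0,0,0,-0.8],[3.07,3.94,0,0,0,0,-0.8],[3.13,5.65,0,0,0,0,-0.8],[2.66,7.31,0,0,0,0,-0.8]]]'; python3 st.py
```

```text
clock: 20.2
position: [0.6432, -0.1494, 0.1027]
ee_rot: [0.679, 3.065, -0.002]
force: [-3.8, -3.9, 11.9]
width: 0.234
20.2 [ 0.6432 -0.1494  0.1027] [-3.8 -3.9 11.9] 0.234 r 0.055 ang 23.9 Frad -5.1 Ftan -2.1
```

```bash
python3 -m creep '[[[-0.96,1.43,0,0,0,0,-0.8],[-2.32,2.49,0,0,0,0,-0.8],[-3.94,3.07,0,0,0,0,-0.8],[-5.65,3.13,0,0,0,0,-0.8],[-7.31,2.66,0,0,0,0,-0.8]]]'; python3 st.py
```

```text
clock: 20.7
position: [0.5699, -0.1215, 0.1027]
ee_rot: [0.675, 3.065, 0.001]
force: [5.4, -5.0, 5.3]
width: 0.232
20.7 [ 0.5699 -0.1215  0.1027] [ 5.4 -5.   5.3] 0.232 r 0.0552 ang 114.6 Frad -6.8 Ftan -2.9
```

```bash
python3 -m creep '[[[-1.43,-0.96,0,0,0,0,-0.8],[-2.49,-2.32,0,0,0,0,-0.8],[-3.07,-3.94,0,0,0,0,-0.8],[-3.13,-5.65,0,0,0,0,-0.8],[-2.66,-7.31,0,0,0,0,-0.8]]]'; python3 st.py; python3 -m creep '[[[0,0,0,0,0,0,-0.8],[0,0,0,0,0,0,-0.8],[0,0,0,0,0,0,-0.8],[0,0,0,0,0,0,-0.8],[0,0,0,0,0,0,-0.8]]]';python3 st.py
python3 - <<'E'
from h import *
im=arm.get_image("scene")[:,:,::-1];cv2.imwrite("pics/s14.png",cv2.resize(im[150:230,230:350],None,fx=5,fy=5,interpolation=2))
im=arm.get_image("wrist")[:,:,::-1];cv2.imwrite("pics/w14.png",im)
E
```

```text
clock: 21.2
position: [0.5428, -0.195, 0.1027]
ee_rot: [0.677, 3.066, 0.002]
force: [7.4, 5.7, 6.4]
width: 0.231
21.2 [ 0.5428 -0.195   0.1027] [7.4 5.7 6.4] 0.231 r 0.0552 ang -155.1 Frad -9.1 Ftan -2.1
clock: 21.7
position: [0.5433, -0.1958, 0.1026]
ee_rot: [0.678, 3.065, -0.001]
force: [0.9, -0.9, 8.9]
width: 0.234
21.7 [ 0.5433 -0.1958  0.1026] [ 0.9 -0.9  8.9] 0.234 r 0.0552 ang -154.1 Frad -0.5 Ftan 1.2
```

View pics/s14.png

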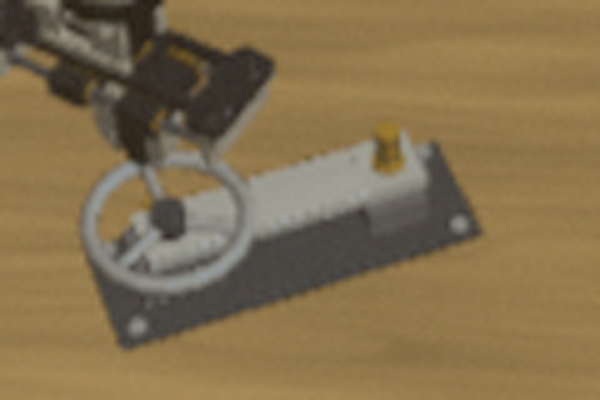

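View pics/w14.png

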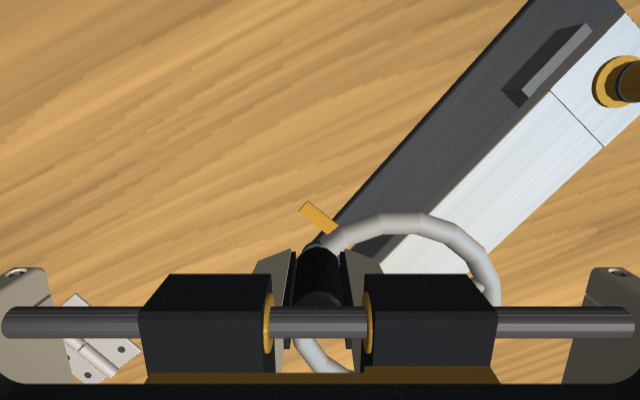

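The knob is between the pads at (320,275), over the strip side, and the pin's flange is flat on the arm. The arm is at rest, so I'll hand in.

```bash
python3 -m creep '[[[0,0,0,0,0,0,-0.8],[0,0,0,0,0,0,-0.8],[0,0,0,0,0,0,-0.8]]]'; python3 st.py; python3 -c "
from cell import arm
print(abs(arm.observe()['dq']).max());print(arm.sign_off())"
```

```text
clock: 22.1
position: [0.5433, -0.1958, 0.1027]
ee_rot: [0.678, 3.065, -0.001]
force: [1.4, -1.1, 8.9]
width: 0.232
22.1 [ 0.5433 -0.1958  0.1027] [ 1.4 -1.1  8.9] 0.232 r 0.0551 ang -154.1 Frad -0.8 Ftan 1.6
0.002273454042213953
the job is handed in; nothing more can be done
None
```

I put the pin home through both holes and let go of it. I then wound the wheel clockwise until it met its stop, backed it off two turns, and handed the job in at 22.1 s still gripping the knob. The hand-in reports no verdict, so I don't have confirmation that it passed.

- **Pin:** after I let go, and again at the end, the pictures showed its flange flat on the jig's arm. I didn't measure its depth directly.
- **Wheel:** it stopped at -154.9° with about 7 N of resistance; the jig's layout predicted -154.7°. Eight quarter-turn moves later it stood at -154.1°, about 1° from exactly two turns (15° allowed). This is measured from the gripper's position, because the wheel's own angle can't be read directly.
- **Grip:** the grip was set to 30 N, and the jaws stood at about 21 mm on the 22 mm knob. The arm was at rest, with joint speeds of at most 0.002 rad/s.
- **Bystanders:** the arm's path kept clear of the mallet, marking gauge, ball catch and loose hinge. I didn't measure their positions again at the end.
- **Unexplained reading:** an upward force of about 9 N stayed on the tool while it held the knob. It was well below the limits and I left it.

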